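# Shut the guard gate and index the stage one step

### The arm

A 6-joint arm with a two-finger parallel gripper is mounted at the origin on the work surface. World frame = base frame: x ahead of the robot, y to its left, z up, the work surface at z = 0. Lengths are in m, angles in degrees, forces in N, time in s.
With the tool pointing down it reaches from about 0.3 to 0.75 m from the base axis. Payload 8.5 kg.
Tool frame: the origin (TCP) lies between the finger pads; the fingertips stand 22 mm ahead of it and the grasp point (between the pads) lies 3 mm ahead of it (env.nose_length is the distance from the TCP to the fingertips, in m); z points along the fingers, x is the direction in which the jaws open and shut, and the axes are right-handed (so a half turn about z gives the same grasp; the last joint's range is limited). The gripper opens to 85 mm and grips with 20 to 120 N. Pads are 22 mm wide; open, the fingers measure 114 mm over their backs; the gripper's body (76 mm by 85 mm) begins 54 mm behind the grasp point. The pads swing forward as they close: fully open they stand 13 mm farther back than shut.
Start: joints at [-79.372, 21.807, 74.336, -0, 83.858, -12.336], TCP at [0.215, -0.506, 0.253] pointing down, gripper open.
Joint ranges: [-178.18, 178.18], [-50.72, 133.34], [12.68, 142.11], [-81.47, 261.47], [9.98, 163.14], [-165.26, 165.26]. Speed limits (degrees/s): [136.94, 136.94, 180, 180, 180, 180].

### API

Orientations are given as a 3x3 rotation matrix whose columns are the frame's x, y, z axes.
In Python, from rig import env gives the robot as it stands.
- The arm moves only by the tool arm_command, never from a script. Its argument "steps" is a list of rows, each an object with "delta_pos": the shift along the world's x, y, z in mm, a list of three; "dr": the turn, a rotation vector about the world's x, y, z in degrees, a list of three. In form: [{"delta_pos": [dx, dy, dz], "dr": [wx, wy, wz]}, ...]. A call has 1 to 20 rows; each row shifts and turns the commanded pose from where the row before left it; what a row does not reach is not made up. A row lasts 1/10 s, in which the tool goes at most 50 mm and 8.59 degrees, less where a joint would pass 70% of its speed; a pose out of reach is approached as far as the arm can. A call with a gripper value outside its range is refused whole. "grip" is the opening, from 0 (shut) to 1 (fully open), set as the call begins (left out, the last holds). The fingers move at their own pace and stop on an object; "squeeze" is the grip in N (left out, the last holds). Time passes only in rows, so rows that do not move let the fingers close. It gives the time, the measured TCP pose, the force and the opening at its end, in the units of the state.
- env.observe(): the state, without advancing time (a new reading comes with each control period).
- env.get_image(name): name is "side" or "top" or "wrist"; returns the picture (400x640x3 uint8, blue, green, red); there is no depth.
- env.get_calibration(name): a dict with "fx", "fy", "cx", "cy" (pixels), "view" (4x4, takes a point from world to camera coordinates). Camera axes: x right, y up, looking along -z (the intrinsics and any distortion apply to the point x, -y, -z); pixel columns grow to the right and rows downward; lengths in m; the calibration is good to about 2 mm. A picture is of the moment at which its call begins: read the wrist's pose just before it. get_calibration takes no time and is no camera call; for the wrist camera it gives the pose at the moment of the call.
- env.close_job(): hands the job in, once; it reports no verdict.
The state is a dict: "time_s": time; "q": joint angles; "qvel": joint speeds; "joint_efforts": joint torques, N m; "position": TCP position; "tool_rot": TCP orientation; "ft_force": force on the tool from outside, world axes, zero at the start; "wrist_torque": the same for the moment, N m; "grip_width": finger opening in m.
Only numpy, scipy, OpenCV 4.12 (cv2) and the standard library are available. Lean on these libraries where they do the work, as an engineer would, in place of code of your own. Each camera call takes 0.05 s, during which the arm holds its last target. There are 200 camera calls.

### The job

Bring the next part under the stage's camera with the guard shut: lift the gate's latch bar by its red knob out of the yellow hold-open catch, swing the clear guard gate shut, and let the bar drop fully into the green catch and let go of it. Only then turn the console's crank handwheel exactly one full turn clockwise (as seen from the face of the wheel), leaving the crank back where it began, and leave the other things on the bench where they are.

Things in the scene. Friction and masses are not known exactly. Their poses are not given: they have to be found in the camera images.
- stage: Scanning stage, fixed: black breadboard 440 x 300 x 12 mm with a gate, two catches, a rail with carriage and a camera on a column (310 mm tall, far left corner). Origin at the centre of its underside on the table; x along the 440 mm side away from the robot, y left, z up. Position and yaw (within 0.2 rad) vary. The gate's hinge post stands at (30, 125) mm on it.
- gate_pivot (a point): Point on the gate's vertical hinge axis, 145 mm above the table (the height of the resting latch bar). The gate is a clear panel 85 mm tall in an aluminium frame, 190 mm long measured from the hinge; its top is 124 mm above the table.
- gate (a joint): Gate angle, rad: 0 = shut (gate points from the hinge along the stage's -y, bar over the green catch's slot); grows as the gate opens towards the stage's -x (clockwise from above); 1.2 = held open in the yellow catch. At angle g it points along (-sin g, -cos g) in the stage's x, y. Stops at -0.06 and 1.32. Friction about 1 N at the knob; stays where left.
- bar (a joint): Lift of the gravity latch bar, rad: 0 = level, at rest; grows as lifted, at most 0.7; falls back when let go (about 0.2 kg). Steel bar 10 mm thick, 16 mm tall, pivoted on the gate 30 mm from the hinge axis at 145 mm height, reaching 240 mm from the hinge axis. It must rise over 0.12 rad to clear a catch; 0.25 clears well.
- latch_knob (a point): Centre of the red ball knob (26 mm diameter) on an 8 mm stalk on the bar, free all round and above: 150 mm from the hinge axis along the gate and 200 mm above the table at rest, 120 mm from the bar's pivot and 55 mm above its centre line. Lifted by angle b it is 30 + 120 cos b - 55 sin b mm from the hinge axis and 145 + 120 sin b + 55 cos b mm high.
- shut_slot (a point): Middle of the slot of the green catch, 220 mm from the hinge axis, 145 mm above the table: two lugs with a 26 mm wide gap, open at the top, lug tops 157 mm above the table. Its straight lugs stop the bar unless it is lifted over them; the bar must drop between them.
- open_slot (a point): Middle of the slot of the yellow hold-open catch, same size and height, where the bar rests at the start.
- console: Grey sloping jog console, fixed, about 170 x 170 mm, face leaning 35 degrees from level towards its front (-x, the robot's side). Origin at the centre of its underside; x to its back, y to its left, z up; position and yaw vary. A post stands at x 90, y -95 mm and carries a lamp bar over the far half of the wheel.
- lamp_bar (a point): Centre of the fixed lamp bar: 50 mm deep (console's x), 180 mm long (its y), 24 mm tall, underside 344 mm above the table; centre at x 42, y -15, z 356 mm on the console. An upright gripper on the far half of the wheel's circle would strike it; a tool leaning about 35 degrees back to the console's front, along the crank grip's axis, passes below it.
- handwheel (a joint): Turn of the handwheel, rad: 0 at the start (crank at the low front of the face, by the red mark); grows clockwise as seen facing the wheel (crank goes from the front over the console's left, +y, then far, then right); 6.283 = one full turn. Friction about 2 N at the crank; stays where left. Each turn moves the stage's carriage on by one part (30 mm).
- wheel_hub (a point): Point on the wheel's axis level (along the axis) with the middle of the crank grip; at (-30, 0, 158) mm in the console's frame. Its z axis is the wheel's axis, out of the face: (-0.574, 0, 0.819) in the console's frame. The wheel is a 116 mm disc whose face lies 36 mm below this point along the axis.
- crank_grip (a point): Middle of the black crank grip, a cylinder 22 mm in diameter, 44 mm long (its top 18 mm above this point), parallel to the wheel's axis and 45 mm from it. It spins freely on its pin: a gripper can hold it at unchanged orientation as the wheel turns. At the start it lies from the hub towards the low front edge, (-0.819, 0, -0.574) in the console's frame.
- tweezers: Loose steel tweezers 140 x 10 x 7 mm lying on the stage board under the gate's swing; leave alone.
- lens_jar: Loose amber jar with white cap, 40 mm diameter, 50 mm tall, near right edge of the stage board beside the spool; leave alone.
- spool: Loose yellow ring spool, 52 mm diameter, 30 mm tall, near right edge of the stage board beside the jar; leave alone.
- driver: Loose screwdriver, 160 mm, red handle, on the table behind the console; leave alone.
- parts_tray: Loose blue divided tray 120 x 160 x 35 mm on the left; leave alone.
- carton: Loose closed cardboard box 130 x 170 x 60 mm on the right; leave alone.
- pen_cup: Loose grey cup, 72 mm diameter, 90 mm tall, on the left near the robot; leave alone.

How it is judged (in metres and radians):
On the way, in this order (a step that is already met when the one before it is completed fails the run):
1. the bar is lifted clear and the gate is on its way, off the yellow catch (value of joint bar above 0.11 rad and value of joint gate between 0.2 and 0.95 rad), for 0.1 s.
2. the gate is shut, the bar lies down in the green catch and is let go (value of joint gate between -0.05 and 0.05 rad and value of joint bar below 0.04 rad and contact force between bar and the fingers below 0.1 N), for 0.2 s.
3. the handwheel is half way round (value of joint handwheel above 3 rad).
At the end, for the whole second after the job is handed in: The gate is shut (within 0.05 rad) with the bar fully down between the green lugs (below 0.04 rad), the handwheel has made one clockwise turn (6.283 rad within 0.16) and is at rest (value of joint gate between -0.05 and 0.05 rad and value of joint bar below 0.04 rad and value of joint handwheel between 6.123 and 6.443 rad and velocity of joint handwheel between -0.1 and 0.1 rad/s); the robot touches nothing.
It fails at once if the handwheel is turned (over 0.35 rad) while the gate is not shut (value of joint handwheel above 0.35 rad and value of joint gate above 0.08 rad).
It fails at once if the handwheel is turned the wrong way (over 0.35 rad) (value of joint handwheel below -0.35 rad).
It fails at once if the handwheel is turned well beyond one turn (over 0.35 rad) (value of joint handwheel above 6.633 rad).
It fails at once if a bystander is moved more than 30 mm (distance of any of tweezers, lens_jar, spool, driver, parts_tray, carton, pen_cup from where it was at the start of the episode above 0.03 m).
It also fails if it takes over 70 s, if anything falls off the work surface, if the arm or the gripper's body presses on something with over 40 N, if the wrist force passes 120 N, or if a joint passes its speed limit or range.

## Working session

There is one attempt and no reset: what is moved stays moved. The work goes in short steps, Python scripts to look and compute and a tool call to move; the robot and the scene stay as the last step left them, time stands still between calls to the robot, and variables do not carry over. Pictures are saved under pics/ and viewed, about 8 in all and at most 12, crops included, and the job is handed in when it is done.

Besides the shell and the picture viewer there is one more tool, called after "Call:" by a JSON object that holds its "api" and its "payload", one argument or row to a line. arm_command: Moves the arm, as the interface text tells. Its arguments: {"type":"object","properties":{"steps":{"type":"array"},"grip":{"type":"number"},"squeeze":{"type":"number"}},"required":["steps"]}

```bash
mkdir -p pics
python3 - <<'E'
from rig import env
import cv2
for n in("top","side"):
    cv2.imwrite(f"pics/{n}0.png",env.get_image(n)); c=env.get_calibration(n); print(n,c)
o=env.observe();print(o['time_s'],o['position'],o['tool_rot'],o['grip_width'])
E
```

```text
top {'fx': 430.22663253946274, 'fy': 430.22663253946274, 'cx': 312.5525061382324, 'cy': 198.21262832921883, 'view': array([[-2.13469355e-02, -9.99761943e-01, -4.51291545e-03,
         1.00843205e-02],
       [ 9.81164629e-01, -2.18162494e-02,  1.91937547e-01,
        -5.58950089e-01],
       [-1.91990310e-01, -3.30634586e-04,  9.81396766e-01,
        -1.76956046e+00],
       [ 0.00000000e+00,  0.00000000e+00,  0.00000000e+00,
         1.00000000e+00]])}
side {'fx': 371.7145432187331, 'fy': 371.7145432187331, 'cx': 324.3088211528892, 'cy': 197.6162365334918, 'view': array([[ 9.25518681e-01, -3.78701876e-01, -2.46734839e-04,
        -5.31279293e-01],
       [ 2.02144005e-01,  4.93473470e-01,  8.45944287e-01,
        -2.72482379e-01],
       [-3.20238931e-01, -7.82987116e-01,  5.33271229e-01,
        -1.35513039e+00],
       [ 0.00000000e+00,  0.00000000e+00,  0.00000000e+00,
         1.00000000e+00]])}
0.1 [ 0.21453952 -0.50619261  0.25278253] [[ 3.90165053e-01 -9.20744901e-01 -2.40481131e-04]
 [-9.20744073e-01 -3.90165032e-01  1.26476891e-03]
 [-1.25835685e-03 -2.72047052e-04 -9.99999171e-01]] 0.08533331658533161
```

View pics/top0.png

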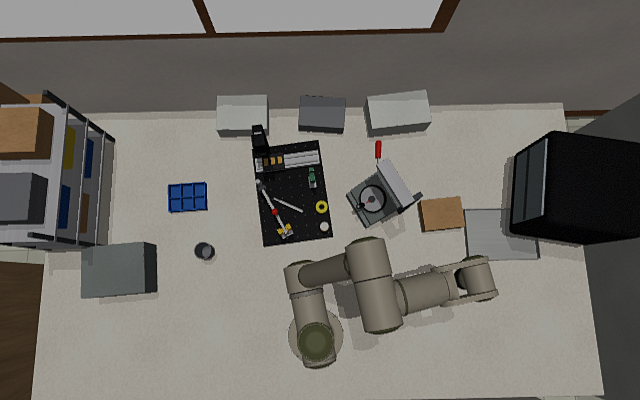

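View pics/side0.png

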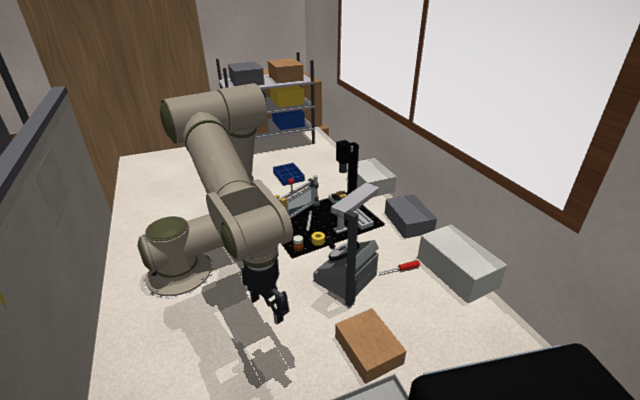

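The top view shows the stage at about (290,195), with the red knob at (275,211). The console is at about (378,197). Next I'll enlarge both views.

```bash
cat > h.py <<'E'
import numpy as np,cv2
from rig import env
def ray(n,u,v,c=None):
    c=c or env.get_calibration(n); V=np.array(c['view']); R=V[:3,:3]
    o=-R.T@V[:3,3]; d=R.T@np.array([(u-c['cx'])/c['fx'],-(v-c['cy'])/c['fy'],-1]); return o,d/np.linalg.norm(d)
def plane(n,u,v,z,c=None):
    o,d=ray(n,u,v,c); return o+d*(z-o[2])/d[2]
def tri(rays):
    A=sum(np.eye(3)-np.outer(d,d) for o,d in rays); b=sum((np.eye(3)-np.outer(d,d))@o for o,d in rays)
    p=np.linalg.solve(A,b); return p,[np.linalg.norm((np.eye(3)-np.outer(d,d))@(p-o)) for o,d in rays]
def proj(n,p,c=None):
    c=c or env.get_calibration(n); q=np.array(c['view'])@np.r_[p,1]
    return c['cx']+c['fx']*q[0]/-q[2], c['cy']-c['fy']*q[1]/-q[2]
def red(im,box):
    x0,y0,x1,y1=box; h=cv2.cvtColor(im,cv2.COLOR_BGR2HSV)[y0:y1,x0:x1]
    m=(((h[...,0]<8)|(h[...,0]>172))&(h[...,1]>150)&(h[...,2]>70)); ys,xs=np.nonzero(m)
    return xs.mean()+x0,ys.mean()+y0,len(xs)
E
python3 - <<'E'
from h import *
t=cv2.imread("pics/top0.png");s=cv2.imread("pics/side0.png")
a=cv2.resize(t[130:250,245:425],None,fx=4.4,fy=4.4,interpolation=cv2.INTER_CUBIC); cv2.imwrite("pics/topc.png",a)
b=cv2.resize(s[165:310,265:425],None,fx=4.1,fy=4.1,interpolation=cv2.INTER_CUBIC);cv2.imwrite("pics/sidec.png",b)
kt=red(t,(265,200,285,220));ks=red(s,(280,170,300,195));print(kt,ks)
print(tri([ray("top",*kt[:2]),ray("side",*ks[:2])]),plane("top",*kt[:2],.2))
E
```

```text
(np.float64(274.38709677419354), np.float64(211.25806451612902), 31) (np.float64(290.9166666666667), np.float64(180.5), 24)
(array([0.48415376, 0.1459725 , 0.20318645]), [np.float64(0.002366975961527912), np.float64(0.002366975961527889)]) [0.48233324 0.14670525 0.2       ]
```

View pics/topc.png

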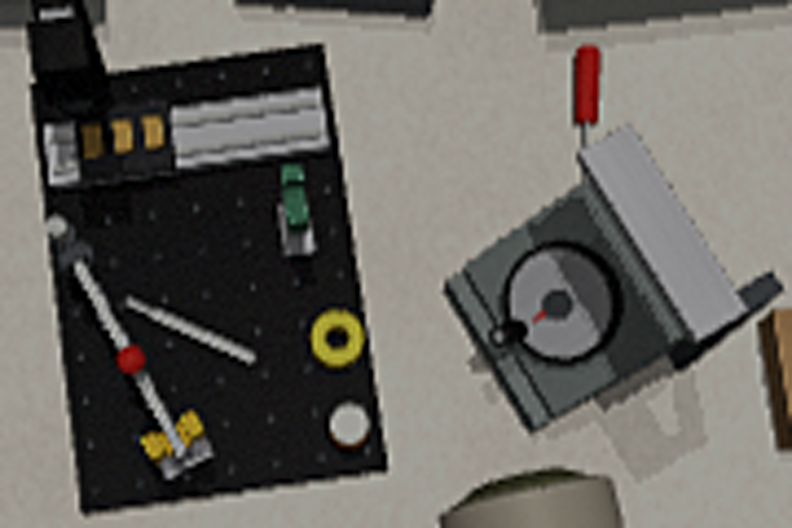

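View pics/sidec.png

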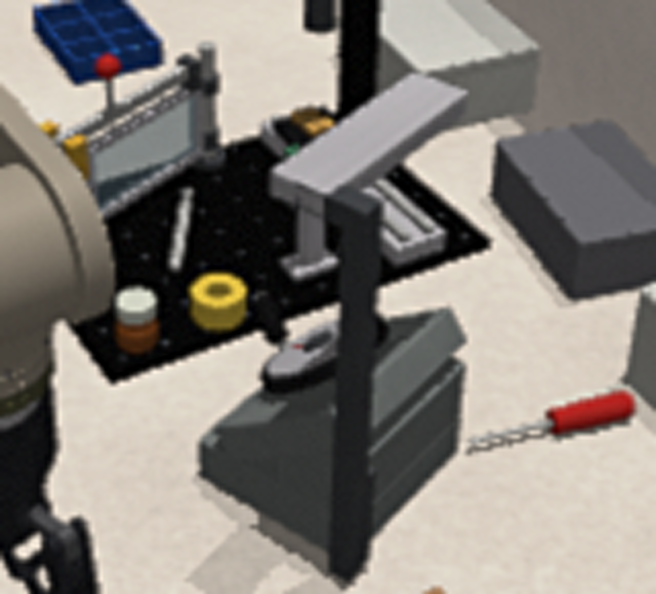

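Top crop: the stage's corners are at (85,512), (386,468) and (323,45), and the lamp bar's top corners are at (580,152), (628,122), (747,305) and (697,340). The hub is at (557,303) and the crank at (510,332). So the console's yaw is about -59°, with its front facing left. The side crop confirms the knob and crank.

Run:
```python
from h import *
P=lambda x,y,z: plane("top",(x+.5)/4.4+245-.5,(y+.5)/4.4+130-.5,z)
def fit(M,W):
    M=np.array(M,float);W=np.array(W)[:,:2];mc=M.mean(0);wc=W.mean(0);a=M-mc;b=W-wc
    th=np.arctan2((a[:,0]*b[:,1]-a[:,1]*b[:,0]).sum(),(a*b).sum()); R=np.array([[np.cos(th),-np.sin(th)],[np.sin(th),np.cos(th)]])
    t=wc-R@mc; return th,t,(W-(M@R.T+t))*1e3
st=fit([[-.22,.15],[-.22,-.15],[.22,-.15]],[P(85,512,.012),P(386,468,.012),P(323,45,.012)])
print("stage",np.degrees(st[0]),st[1],st[2].round(1))
co=fit([[.017,.075],[.067,.075],[.067,-.105],[.017,-.105]],[P(580,152,.368),P(628,122,.368),P(747,305,.368),P(697,340,.368)])
print("console",np.degrees(co[0]),co[1],co[2].round(1))
R=lambda th:np.array([[np.cos(th),-np.sin(th)],[np.sin(th),np.cos(th)]])
H=R(st[0])@[.03,.125]+st[1];print("hinge",H)
for g in(1.2,0):
    print(g,"knob",H+R(st[0])@(np.array([-np.sin(g),-np.cos(g)])*.15))
hub=R(co[0])@[-.03,0]+co[1]; n=np.r_[R(co[0])@[-.574,0],.819]; f=np.r_[R(co[0])@[-.819,0],-.574]
hub=np.r_[hub,.158];print("hub",hub,"grip",hub+.045*f)
for p in(hub+.045*f+.018*n, hub-.036*n): u=proj("top",p); print((u[0]-245)*4.4,(u[1]-130)*4.4)
```

```text
stage 6.9081180062053065 [0.59953558 0.08972505] [[ 2.  -3.3]
 [ 2.2  2.7]
 [-4.2  0.6]]
console -60.791913847400046 [ 0.54327139 -0.25017713] [[-1.3 -3. ]
 [-1.5  0.6]
 [ 2.9  2.4]
 [-0.   0.1]]
hinge [0.6142831  0.21742592]
1.2 knob [0.48202971 0.14665134]
0 knob [0.63232473 0.06851487]
hub [ 0.5286319  -0.22399153  0.158     ] grip [ 0.51064729 -0.19182253  0.13217   ]
496.58666792992585 333.85650415574645
557.292995551124 300.6061349111914
```

Call:
{"api": "arm_command", "payload": {
  "steps": [
    {"delta_pos":[0,0,49],"dr":[0,0,5.2]},
    {"delta_pos":[0,0,49],"dr":[0,0,0]},
    {"delta_pos":[16.7,40.8,0],"dr":[0,0,0]},
    {"delta_pos":[16.7,40.8,0],"dr":[0,0,0]},
    {"delta_pos":[16.7,40.8,0],"dr":[0,0,0]},
    {"delta_pos":[16.7,40.8,0],"dr":[0,0,0]},
    {"delta_pos":[16.7,40.8,0],"dr":[0,0,0]},
    {"delta_pos":[16.7,40.8,0],"dr":[0,0,0]},
    {"delta_pos":[16.7,40.8,0],"dr":[0,0,0]},
    {"delta_pos":[16.7,40.8,0],"dr":[0,0,0]},
    {"delta_pos":[16.7,40.8,0],"dr":[0,0,0]},
    {"delta_pos":[16.7,40.8,0],"dr":[0,0,0]},
    {"delta_pos":[16.7,40.8,0],"dr":[0,0,0]},
    {"delta_pos":[16.7,40.8,0],"dr":[0,0,0]},
    {"delta_pos":[16.7,40.8,0],"dr":[0,0,0]},
    {"delta_pos":[16.7,40.8,0],"dr":[0,0,0]},
    {"delta_pos":[16.7,40.8,0],"dr":[0,0,0]},
    {"delta_pos":[16.7,40.8,0],"dr":[0,0,0]},
    {"delta_pos":[0,0,0],"dr":[0,0,0]}
  ],
  "grip": 1
}}

```text
time_s: 2.0
position: [0.4825, 0.1501, 0.3502]
tool_rot: [[0.476, -0.879, -0.002], [-0.879, -0.476, 0.001], [-0.002, 0.001, -1.0]]
ft_force: [-0.3, -1.2, 0.2]
grip_width: 0.0853
```

Run:
```python
from h import *
o=env.observe();print(o['time_s'],o['position'],np.degrees(np.arctan2(*o['tool_rot'][1::-1,0])),o['q'])
c=env.get_calibration("wrist");im=env.get_image("wrist");cv2.imwrite("pics/w1.png",im)
k=red(im,(0,0,640,400));print(k,plane("wrist",*k[:2],.2,c))
kt=red(cv2.imread("pics/top0.png"),(265,200,285,220));print(tri([ray("wrist",*k[:2],c),ray("top",*kt[:2])]))
```

```text
2.0 [0.48247656 0.15014179 0.35021633] -61.55291778297944 [3.81281523e+00 1.42243236e+01 6.96562163e+01 5.53549689e-02
 9.62080262e+01 6.53716328e+01]
(np.float64(346.0054054054054), np.float64(193.36936936936937), 555) [0.48986881 0.1278733  0.2       ]
(array([0.48641534, 0.1380017 , 0.21182347]), [np.float64(0.009731085173165142), np.float64(0.009731085173165099)])
```

View pics/w1.png

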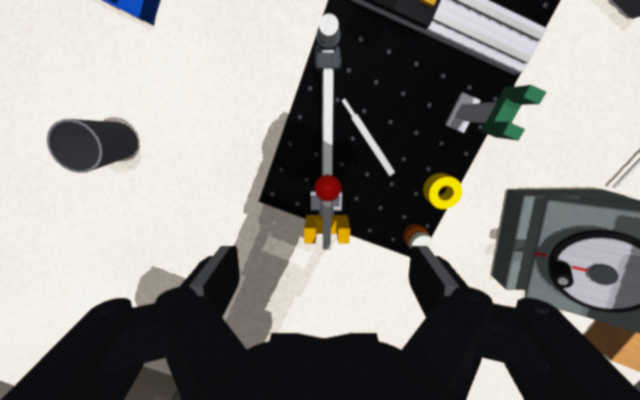

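The wrist view shows the red knob at (328,187) centred between the fingers, with the bar running from the hinge at (329,30) into the yellow catch at (327,230). My red mask also picked up the dial mark, so I'll restrict it and use this view to refine the geometry of the hinge, the catch and the hub.

Run:
```python
from h import *
c=env.get_calibration("wrist");im=cv2.imread("pics/w1.png");o=env.observe()
k=red(im,(300,165,350,205));print(k,plane("wrist",*k[:2],.2,c))
kt=red(cv2.imread("pics/top0.png"),(265,200,285,220));print(tri([ray("wrist",*k[:2],c),ray("top",*kt[:2])]))
print("hub cap",plane("wrist",602,273,.135,c),"TCP proj",proj("wrist",o['position']+[0,0,-.147],c))
```

```text
(np.float64(327.4078431372549), np.float64(187.5), 510) [0.48584646 0.14458552 0.2       ]
(array([0.48396753, 0.1455491 , 0.19561612]), [np.float64(0.0017988440365011387), np.float64(0.0017988440365011018)])
hub cap [ 0.54081575 -0.23779015  0.135     ] TCP proj (np.float64(322.1673000783433), np.float64(190.10463174625292))
```

Call:
{"api": "arm_command", "payload": {
  "steps": [
    {"delta_pos":[1.5,-4.6,-40],"dr":[0,0,0]},
    {"delta_pos":[0,0,-40],"dr":[0,0,0]},
    {"delta_pos":[0,0,-40],"dr":[0,0,0]},
    {"delta_pos":[0,0,-27],"dr":[0,0,0]},
    {"delta_pos":[0,0,0],"dr":[0,0,0]}
  ]
}}

```text
time_s: 2.55
position: [0.4815, 0.1407, 0.2014]
tool_rot: [[0.471, -0.882, -0.007], [-0.882, -0.471, -0.001], [-0.003, 0.007, -1.0]]
ft_force: [0.4, 0.3, 1.1]
grip_width: 0.0854
```

Call:
{"api": "arm_command", "payload": {
  "steps": [
    {"delta_pos":[0,0,0],"dr":[0,0,0]},
    {"delta_pos":[0,0,0],"dr":[0,0,0]},
    {"delta_pos":[0,0,0],"dr":[0,0,0]},
    {"delta_pos":[0,0,0],"dr":[0,0,0]},
    {"delta_pos":[0,0,0],"dr":[0,0,0]},
    {"delta_pos":[0,0,0],"dr":[0,0,0]},
    {"delta_pos":[0,0,0],"dr":[0,0,0]},
    {"delta_pos":[0,0,0],"dr":[0,0,0]}
  ],
  "grip": 0,
  "squeeze": 30
}}

```text
time_s: 3.35
position: [0.4835, 0.1418, 0.2053]
tool_rot: [[0.472, -0.881, 0.002], [-0.881, -0.472, -0.0], [0.001, -0.001, -1.0]]
ft_force: [-1.8, -0.8, 5.5]
grip_width: 0.0239
```

Run:
```python
from h import *
o=env.observe();print(o['time_s'],o['position'],o['grip_width'],o['ft_force'],o['wrist_torque'],o['tool_rot'][:,0])
im=env.get_image("wrist");cv2.imwrite("pics/w2.png",im)
```

```text
3.35 [0.4835189  0.1418105  0.20533877] 0.023945339862049317 [-1.75879128 -0.79761704  5.51470769] [-0.02221363  0.2585836  -0.00935164] [ 4.72187370e-01 -8.81497776e-01  8.70431407e-04]
```

View pics/w2.png

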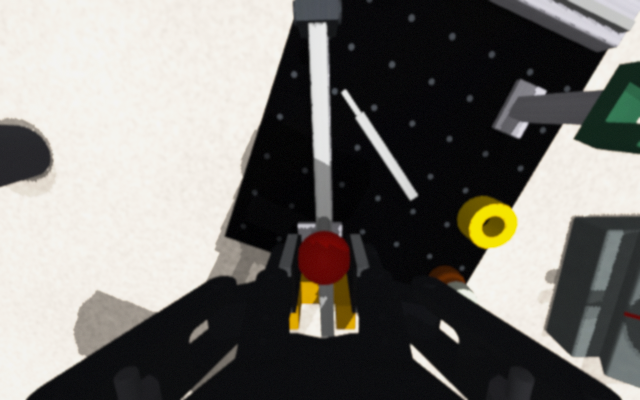

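Knob gripped (opening 24 mm), with the ball at (324,258) between the pads. Next I'll work out the lift and swing increments.

```bash
cat > arc.py <<'E'
from h import *
import json
H=np.array([.6143,.2174])*1e3
def K(th,b):
    r=30+120*np.cos(b)-55*np.sin(b); return np.r_[H+r*np.array([np.cos(np.radians(th)),np.sin(np.radians(th))]),145+120*np.sin(b)+55*np.cos(b)]
def rows(path):
    out=[]
    for (t0,b0),(t1,b1) in zip(path,path[1:]):
        out.append({"delta_pos":[round(float(v),1) for v in K(t1,b1)-K(t0,b0)],"dr":[0,0,round(t1-t0,1)]})
    return json.dumps(out)
E
python3 - <<'E'
from arc import *
print(rows([(209,b) for b in np.linspace(0,.3,7)]))
print(rows([(t,.3) for t in np.linspace(209,277,18)]))
E
```

```text
[{"delta_pos": [2.5, 1.4, 5.9], "dr": [0, 0, 0]}, {"delta_pos": [2.8, 1.5, 5.8], "dr": [0, 0, 0]}, {"delta_pos": [3.0, 1.7, 5.6], "dr": [0, 0, 0]}, {"delta_pos": [3.3, 1.8, 5.4], "dr": [0, 0, 0]}, {"delta_pos": [3.5, 1.9, 5.2], "dr": [0, 0, 0]}, {"delta_pos": [3.7, 2.1, 5.0], "dr": [0, 0, 0]}]
[{"delta_pos": [4.6, -7.7, 0.0], "dr": [0, 0, 4.0]}, {"delta_pos": [5.1, -7.3, 0.0], "dr": [0, 0, 4.0]}, {"delta_pos": [5.6, -7.0, 0.0], "dr": [0, 0, 4.0]}, {"delta_pos": [6.1, -6.6, 0.0], "dr": [0, 0, 4.0]}, {"delta_pos": [6.6, -6.1, 0.0], "dr": [0, 0, 4.0]}, {"delta_pos": [7.0, -5.6, 0.0], "dr": [0, 0, 4.0]}, {"delta_pos": [7.3, -5.1, 0.0], "dr": [0, 0, 4.0]}, {"delta_pos": [7.7, -4.6, 0.0], "dr": [0, 0, 4.0]}, {"delta_pos": [8.0, -4.1, 0.0], "dr": [0, 0, 4.0]}, {"delta_pos": [8.2, -3.5, 0.0], "dr": [0, 0, 4.0]}, {"delta_pos": [8.5, -2.9, 0.0], "dr": [0, 0, 4.0]}, {"delta_pos": [8.7, -2.3, 0.0], "dr": [0, 0, 4.0]}, {"delta_pos": [8.8, -1.7, 0.0], "dr": [0, 0, 4.0]}, {"delta_pos": [8.9, -1.1, 0.0], "dr": [0, 0, 4.0]}, {"delta_pos": [8.9, -0.5, 0.0], "dr": [0, 0, 4.0]}, {"delta_pos": [9.0, 0.2, 0.0], "dr": [0, 0, 4.0]}, {"delta_pos": [8.9, 0.8, 0.0], "dr": [0, 0, 4.0]}]
```

Call:
{"api": "arm_command", "payload": {
  "steps": [
    {"delta_pos":[2.5,1.4,5.9],"dr":[0,0,0]},
    {"delta_pos":[2.8,1.5,5.8],"dr":[0,0,0]},
    {"delta_pos":[3.0,1.7,5.6],"dr":[0,0,0]},
    {"delta_pos":[3.3,1.8,5.4],"dr":[0,0,0]},
    {"delta_pos":[3.5,1.9,5.2],"dr":[0,0,0]},
    {"delta_pos":[3.7,2.1,5.0],"dr":[0,0,0]},
    {"delta_pos":[0,0,0],"dr":[0,0,0]},
    {"delta_pos":[0,0,0],"dr":[0,0,0]}
  ]
}}

```text
time_s: 4.2
position: [0.5022, 0.1521, 0.2371]
tool_rot: [[0.472, -0.882, 0.0], [-0.882, -0.472, -0.0], [0.0, -0.0, -1.0]]
ft_force: [-0.1, -1.5, -3.1]
grip_width: 0.0242
```

Run:
```python
from h import *
o=env.observe();print(o['time_s'],o['position'],o['grip_width'],o['ft_force'],o['wrist_torque'])
c=env.get_calibration("wrist");im=env.get_image("wrist");s=env.get_image("side");t=env.get_image("top")
w=red(im,(270,200,400,320));ks=red(s,(275,150,320,195));kt=red(t,(260,195,300,220));print(w,ks,kt)
print(tri([ray("top",*kt[:2]),ray("side",*ks[:2])]))
cv2.imwrite("pics/m3.png",np.vstack([im[100:400],cv2.resize(s[140:240,230:390],(640,400))[:300]]))
```

```text
4.2 [0.50222517 0.15214909 0.23713511] 0.024195100199817236 [-0.07349468 -1.45280607 -3.14206957] [-0.20638585  0.20167877 -0.01393794]
(np.float64(323.6056603773585), np.float64(259.49103773584903), 2120) (np.float64(293.3), np.float64(173.2), 10) (np.float64(nan), np.float64(nan), 0)
(array([nan, nan, nan]), [np.float64(nan), np.float64(nan)])h.py:17: RuntimeWarning: Mean of empty slice.
  return xs.mean()+x0,ys.mean()+y0,len(xs)
  ret = ret.dtype.type(ret / rcount)
```

View pics/m3.png

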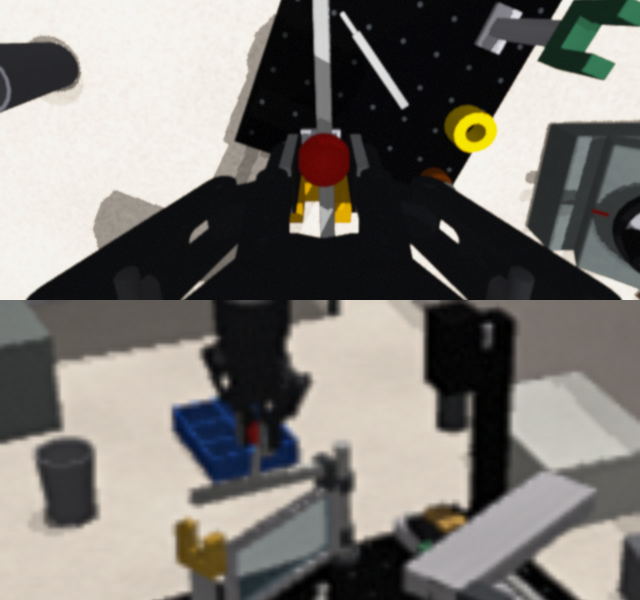

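The ball is still held in the pads, and the side view shows the bar clearly raised above the yellow catch. I'll swing the gate now.

Call:
{"api": "arm_command", "payload": {
  "steps": [
    {"delta_pos":[4.6,-7.7,0.0],"dr":[0,0,4.0]},
    {"delta_pos":[5.1,-7.3,0.0],"dr":[0,0,4.0]},
    {"delta_pos":[5.6,-7.0,0.0],"dr":[0,0,4.0]},
    {"delta_pos":[6.1,-6.6,0.0],"dr":[0,0,4.0]},
    {"delta_pos":[6.6,-6.1,0.0],"dr":[0,0,4.0]},
    {"delta_pos":[7.0,-5.6,0.0],"dr":[0,0,4.0]},
    {"delta_pos":[7.3,-5.1,0.0],"dr":[0,0,4.0]},
    {"delta_pos":[7.7,-4.6,0.0],"dr":[0,0,4.0]},
    {"delta_pos":[8.0,-4.1,0.0],"dr":[0,0,4.0]},
    {"delta_pos":[8.2,-3.5,0.0],"dr":[0,0,4.0]},
    {"delta_pos":[8.5,-2.9,0.0],"dr":[0,0,4.0]},
    {"delta_pos":[8.7,-2.3,0.0],"dr":[0,0,4.0]},
    {"delta_pos":[8.8,-1.7,0.0],"dr":[0,0,4.0]},
    {"delta_pos":[8.9,-1.1,0.0],"dr":[0,0,4.0]},
    {"delta_pos":[8.9,-0.5,0.0],"dr":[0,0,4.0]},
    {"delta_pos":[9.0,0.2,0.0],"dr":[0,0,4.0]},
    {"delta_pos":[8.9,0.8,0.0],"dr":[0,0,4.0]},
    {"delta_pos":[0,0,0],"dr":[0,0,0]},
    {"delta_pos":[0,0,0],"dr":[0,0,0]}
  ]
}}

```text
time_s: 6.25
position: [0.6305, 0.0863, 0.2375]
tool_rot: [[0.994, 0.105, 0.002], [0.105, -0.994, -0.001], [0.002, 0.001, -1.0]]
ft_force: [3.2, -5.4, 0.0]
grip_width: 0.0238
```

Run:
```python
from h import *
o=env.observe();print(o['time_s'],o['position'],o['grip_width'],o['ft_force'],o['wrist_torque'],o['q'])
im=env.get_image("wrist");s=env.get_image("side")
cv2.imwrite("pics/m4.png",np.vstack([im[100:400],cv2.resize(s[140:240,230:390],(640,400))[:300]]))
```

```text
6.25 [0.63054316 0.08634035 0.23754344] 0.023789297819211203 [ 3.18609683 -5.41568946  0.03153206] [-0.78899343 -0.32823035 -0.15440651] [-2.81859486e+00  3.12273943e+01  6.09642949e+01 -6.27763992e-02
  8.76919294e+01 -8.85779984e+00]
```

View pics/m4.png

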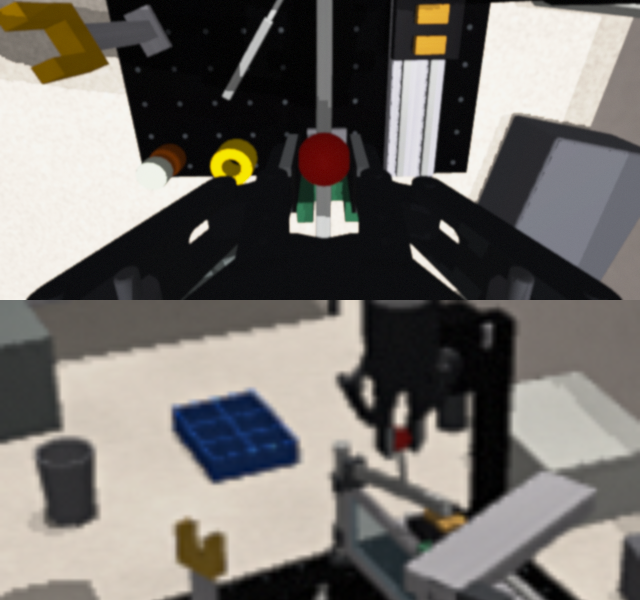

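The bar at (323,330) lies centred between the green lugs (303 and 350), and the gate is shut. I'll lower the bar along its arc.

Call:
{"api": "arm_command", "payload": {
  "steps": [
    {"delta_pos":[0.5,-4.2,-5.0],"dr":[0,0,0]},
    {"delta_pos":[0.5,-4.0,-5.2],"dr":[0,0,0]},
    {"delta_pos":[0.5,-3.7,-5.4],"dr":[0,0,0]},
    {"delta_pos":[0.4,-3.4,-5.6],"dr":[0,0,0]},
    {"delta_pos":[0.4,-3.2,-5.8],"dr":[0,0,0]},
    {"delta_pos":[0.3,-2.9,-5.9],"dr":[0,0,0]},
    {"delta_pos":[0,0,0],"dr":[0,0,0]},
    {"delta_pos":[0,0,0],"dr":[0,0,0]}
  ]
}}

```text
time_s: 7.15
position: [0.6327, 0.0659, 0.2048]
tool_rot: [[0.994, 0.108, 0.001], [0.108, -0.994, 0.001], [0.001, -0.0, -1.0]]
ft_force: [-0.4, -2.5, 4.7]
grip_width: 0.0236
```

Call:
{"api": "arm_command", "payload": {
  "steps": [
    {"delta_pos":[0,0,0],"dr":[0,0,0]},
    {"delta_pos":[0,0,0],"dr":[0,0,0]},
    {"delta_pos":[0,0,0],"dr":[0,0,0]},
    {"delta_pos":[0,0,0],"dr":[0,0,0]},
    {"delta_pos":[0,0,0],"dr":[0,0,0]},
    {"delta_pos":[0,0,0],"dr":[0,0,0]}
  ],
  "grip": 1
}}

```text
time_s: 7.75
position: [0.6326, 0.0658, 0.2043]
tool_rot: [[0.994, 0.107, -0.0], [0.107, -0.994, 0.0], [-0.0, -0.0, -1.0]]
ft_force: [-0.7, 0.1, -0.0]
grip_width: 0.0855
```

Call:
{"api": "arm_command", "payload": {
  "steps": [
    {"delta_pos":[0,0,30],"dr":[0,0,0]},
    {"delta_pos":[0,0,40],"dr":[0,0,0]},
    {"delta_pos":[0,0,45],"dr":[0,0,0]},
    {"delta_pos":[0,0,45],"dr":[0,0,0]},
    {"delta_pos":[0,0,0],"dr":[0,0,0]}
  ]
}}

```text
time_s: 8.25
position: [0.6332, 0.0657, 0.3712]
tool_rot: [[0.994, 0.108, 0.012], [0.108, -0.994, -0.001], [0.012, 0.002, -1.0]]
ft_force: [0.3, -0.0, -0.3]
grip_width: 0.0854
```

Run:
```python
from h import *
o=env.observe();print(o['time_s'],o['position'],o['grip_width'],o['ft_force'],o['q'])
c=env.get_calibration("wrist");im=env.get_image("wrist");s=env.get_image("side")
k=red(im,(270,100,380,320));ks=red(s,(300,160,360,200));print(k,ks,plane("wrist",*k[:2],.2,c),tri([ray("wrist",*k[:2],c),ray("side",*ks[:2])]))
cv2.imwrite("pics/m5.png",np.vstack([im[0:300],cv2.resize(s[150:250,250:410],(640,400))[:300]]))
```

```text
8.25 [0.63321892 0.06573986 0.37123376] 0.08537033521561727 [ 0.31510814 -0.04431854 -0.28528244] [-4.71015549e+00  2.86113250e+01  4.42260978e+01  3.73426880e-03
  1.06454423e+02 -1.08814406e+01]
(np.float64(321.1224018475751), np.float64(179.44110854503464), 433) (np.float64(331.5), np.float64(183.0), 16) [0.63352439 0.06875257 0.2       ] (array([0.63360325, 0.06882991, 0.2004921 ]), [np.float64(9.963124651741385e-05), np.float64(9.963124651729889e-05)])
```

View pics/m5.png

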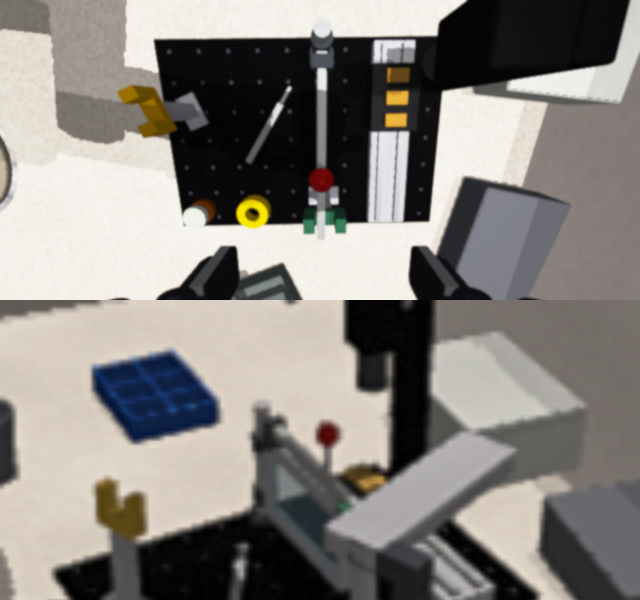

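The knob triangulates to (0.6336, 0.0688, 0.2005), against the expected shut pose of (0.632, 0.0685, 0.200). The bar lies between the green lugs and is released. I'll go to the console next, tilting the tool 35°.

Call:
{"api": "arm_command", "payload": {
  "steps": [
    {"delta_pos":[-20.6,-22.8,0],"dr":[0,0,0]},
    {"delta_pos":[-20.6,-22.8,0],"dr":[0,0,0]},
    {"delta_pos":[-20.6,-22.8,-19.3],"dr":[-6.12,-3.42,0]},
    {"delta_pos":[-20.6,-22.8,-19.3],"dr":[-6.12,-3.42,0]},
    {"delta_pos":[-20.6,-22.8,-19.3],"dr":[-6.12,-3.42,0]},
    {"delta_pos":[-20.6,-22.8,-19.3],"dr":[-6.12,-3.42,0]},
    {"delta_pos":[-20.6,-22.8,-19.3],"dr":[-6.12,-3.42,0]},
    {"delta_pos":[-20.6,-22.8,-19.3],"dr":[0,0,0]},
    {"delta_pos":[0,0,0],"dr":[0,0,0]},
    {"delta_pos":[0,0,0],"dr":[0,0,0]}
  ]
}}

```text
time_s: 9.35
position: [0.4673, -0.1168, 0.2477]
tool_rot: [[0.96, 0.026, 0.278], [0.168, -0.849, -0.501], [0.223, 0.528, -0.82]]
ft_force: [-0.1, -0.4, 0.5]
grip_width: 0.0855
```

Run:
```python
from h import *
o=env.observe();print(o['time_s'],o['position'],o['tool_rot'],o['q'])
c=env.get_calibration("wrist");im=env.get_image("wrist")
np.save("c6.npy",c,allow_pickle=True)
cv2.imwrite("pics/w6.png",im)
n=np.array([-.280,.501,.819]);hub=np.array([.5286,-.2240,.158]);f=np.array([-.819*.488,.819*.873,-.574])
print(proj("wrist",hub+.045*f+.018*n,c),proj("wrist",hub-.03*n,c))
```

```text
9.35 [ 0.46730768 -0.11681149  0.24769862] [[ 0.96013205  0.0261543   0.27832067]
 [ 0.16832536 -0.84898084 -0.5008973 ]
 [ 0.22318829  0.52777598 -0.81953615]] [-16.84129273   9.77767784 100.59878379 -32.54086185  47.8474773
  -5.43958618]
(np.float64(326.1035739949832), np.float64(198.7332163985688)) (np.float64(341.87807490950377), np.float64(222.35518135137931))
```

View pics/w6.png

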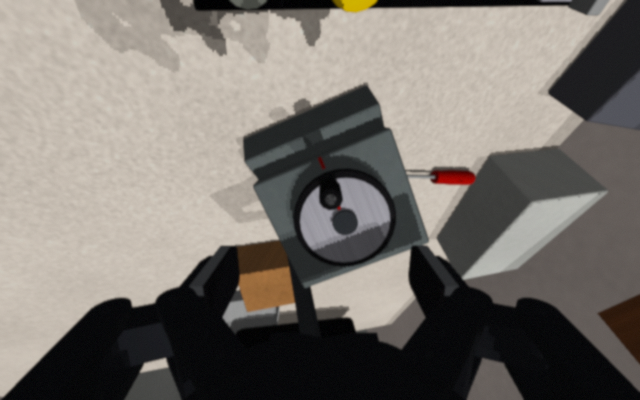

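The wheel is seen almost along its axis: rim centre about (345,217), hub cap (344,221), grip top about (331,200) against a predicted (326,199), and red mark (320,160). I'll measure the rim and marks numerically, with one zoomed crop.

Run:
```python
from h import *
c=np.load("c6.npy",allow_pickle=True).item();im=cv2.imread("pics/w6.png")
g=cv2.cvtColor(im,cv2.COLOR_BGR2GRAY); h=cv2.cvtColor(im,cv2.COLOR_BGR2HSV)
m=np.zeros_like(g);m[165:272,288:402]=(g[165:272,288:402]<45)*255
n_,L,S,C=cv2.connectedComponentsWithStats(m)
for i in range(1,n_):
    if S[i,4]>40: print(S[i],C[i])
cs,_=cv2.findContours(m,cv2.RETR_EXTERNAL,cv2.CHAIN_APPROX_NONE)
b=max(cs,key=cv2.contourArea);print("rim",cv2.fitEllipse(b))
for b_ in((310,150,330,172),(330,203,348,215)): print("red",red(im,b_))
n=np.array([-.280,.501,.819]);hub=np.array([.5286,-.2240,.158]);f=np.array([-.819*.488,.819*.873,-.574])
print("pred rim c",proj("wrist",hub-.036*n,c),"mark far",proj("wrist",hub-.036*n+.07*f,c),"grip base",proj("wrist",hub+.045*f-.026*n,c))
z=cv2.resize(im[165:275,285:405],None,fx=5,fy=5,interpolation=cv2.INTER_CUBIC);cv2.imwrite("pics/z7.png",z)
```

```text
[ 288  165  109  107 3862] [329.01139306 213.03184878]
[334 210  19  11  63] [341.6984127  213.71428571]
rim ((338.4853515625, 218.02188110351562), (104.89656066894531, 118.99311828613281), 42.83002853393555)
red (np.float64(nan), np.float64(nan), 0)
red (np.float64(338.3636363636364), np.float64(207.54545454545453), 11)
pred rim c (np.float64(341.55543156058854), np.float64(220.3720869281783)) mark far (np.float64(316.4127925283583), np.float64(162.84550384302509)) grip base (np.float64(325.79064014033133), np.float64(186.4843312066833))h.py:17: RuntimeWarning: Mean of empty slice.
  return xs.mean()+x0,ys.mean()+y0,len(xs)
  ret = ret.dtype.type(ret / rcount)
```

View pics/z7.png

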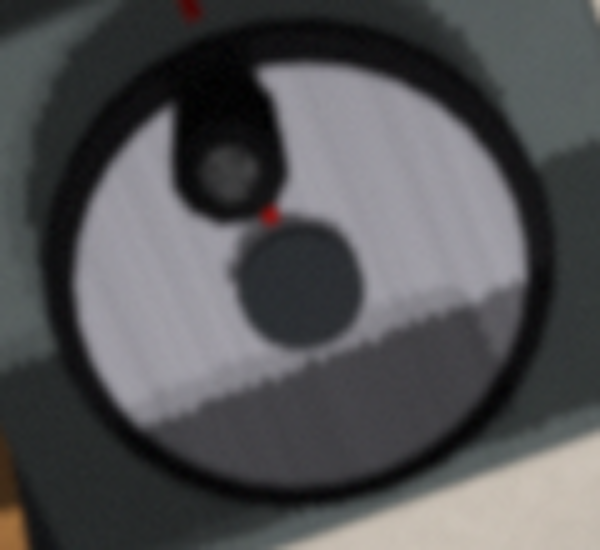

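The zoomed crop puts the rim centre at about (344.2,216.7), the grip top at about (330.6,198.5) and the red mark in line. The yaw agrees within 0.5°, and the grip is about 4.5 mm towards tool +x from the prediction. I'll approach along the axis.

Call:
{"api": "arm_command", "payload": {
  "steps": [
    {"delta_pos":[7,-2,3],"dr":[0,0,0]},
    {"delta_pos":[5.6,-9.8,-16.1],"dr":[0,0,0]},
    {"delta_pos":[5.6,-9.8,-16.1],"dr":[0,0,0]},
    {"delta_pos":[5.6,-9.8,-16.1],"dr":[0,0,0]},
    {"delta_pos":[5.6,-9.8,-16.1],"dr":[0,0,0]},
    {"delta_pos":[0,0,0],"dr":[0,0,0]},
    {"delta_pos":[0,0,0],"dr":[0,0,0]}
  ]
}}

```text
time_s: 10.1
position: [0.4979, -0.1577, 0.1876]
tool_rot: [[0.959, 0.026, 0.281], [0.17, -0.848, -0.501], [0.225, 0.529, -0.818]]
ft_force: [-0.3, -0.8, -0.7]
grip_width: 0.0855
```

Run:
```python
from h import *
o=env.observe();print(o['time_s'],o['position'],o['ft_force'],o['q'])
c=env.get_calibration("wrist");im=env.get_image("wrist")
z=cv2.resize(im[150:330,200:440],None,fx=3.3,fy=3.3,interpolation=cv2.INTER_CUBIC);cv2.imwrite("pics/z8.png",z)
n=np.array([-.280,.501,.819]);f=np.array([-.819*.488,.819*.873,-.574])
G=np.array([.5149,-.1905,.1328]);hub=G-.045*f
for p in(G+.018*n,hub-.036*n,hub-.036*n+.045*f,G+.018*n+.01*o['tool_rot'][:,0]):
    u=proj("wrist",p,c);print(u,(u[0]-200)*3.3,(u[1]-150)*3.3)
```

```text
10.1 [ 0.49788343 -0.1577273   0.18758054] [-0.27418572 -0.80690507 -0.65287571] [-20.96790891  17.57620438 101.79240517 -36.51705552  38.17695053
  -2.45562024]
(np.float64(319.79803680228434), np.float64(227.92078567197433)) 395.3335214475383 257.1385927175153
(np.float64(341.5445564879636), np.float64(248.63578978127575)) 467.09703641027977 325.49810627820995
(np.float64(320.5496956099909), np.float64(202.02380003312769)) 397.81399551297 171.67854010932135
(np.float64(335.7436195852748), np.float64(227.89809628497025)) 447.95394463140684 257.06371774040184
```

View pics/z8.png

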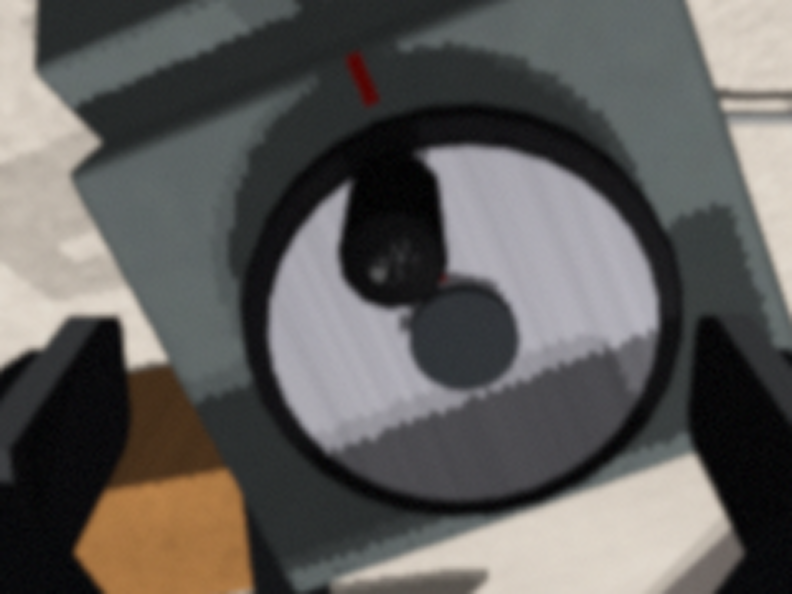

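The grip top is seen at (393,252), against a prediction of (395,257), so it is within about 1 mm. I'll close in and grasp.

Call:
{"api": "arm_command", "payload": {
  "steps": [
    {"delta_pos":[3.9,-7.4,-12.5],"dr":[0,0,0]},
    {"delta_pos":[3.9,-7.4,-12.5],"dr":[0,0,0]},
    {"delta_pos":[3.8,-7.4,-12.5],"dr":[0,0,0]},
    {"delta_pos":[3.8,-7.4,-12.5],"dr":[0,0,0]},
    {"delta_pos":[0,0,0],"dr":[0,0,0]},
    {"delta_pos":[0,0,0],"dr":[0,0,0]},
    {"delta_pos":[0,0,0],"dr":[0,0,0]},
    {"delta_pos":[0,0,0],"dr":[0,0,0]}
  ]
}}

```text
time_s: 10.95
position: [0.5127, -0.1873, 0.1378]
tool_rot: [[0.959, 0.026, 0.281], [0.17, -0.848, -0.502], [0.226, 0.529, -0.818]]
ft_force: [0.7, 0.1, 0.2]
grip_width: 0.085
```

Call:
{"api": "arm_command", "payload": {
  "steps": [
    {"delta_pos":[0,0,0],"dr":[0,0,0]},
    {"delta_pos":[0,0,0],"dr":[0,0,0]},
    {"delta_pos":[0,0,0],"dr":[0,0,0]},
    {"delta_pos":[0,0,0],"dr":[0,0,0]},
    {"delta_pos":[0,0,0],"dr":[0,0,0]},
    {"delta_pos":[0,0,0],"dr":[0,0,0]},
    {"delta_pos":[0,0,0],"dr":[0,0,0]},
    {"delta_pos":[0,0,0],"dr":[0,0,0]},
    {"delta_pos":[0,0,0],"dr":[0,0,0]}
  ],
  "grip": 0,
  "squeeze": 35
}}

```text
time_s: 11.85
position: [0.5124, -0.1874, 0.1371]
tool_rot: [[0.96, 0.026, 0.28], [0.169, -0.849, -0.501], [0.225, 0.528, -0.819]]
ft_force: [-3.0, 3.6, 3.2]
grip_width: 0.0213
```

Run:
```python
from h import *
import json
yaw=np.radians(-60.8);cx=np.array([np.cos(yaw),np.sin(yaw),0]);cy=np.array([-np.sin(yaw),np.cos(yaw),0]);z=np.array([0,0,1.])
f=-.819*cx-.574*z; f/=np.linalg.norm(f)
P=lambda a:45*(np.cos(a)*f+np.sin(a)*cy)
A=np.radians(np.arange(0,361,9));D=[(P(b)-P(a)).round(1).tolist() for a,b in zip(A,A[1:])]
print(np.sum(D,0))
for i in(0,20): print(json.dumps([{"delta_pos":d,"dr":[0,0,0]} for d in D[i:i+20]]))
o=env.observe();print(o['position'],o['ft_force'],o['q'])
```

```text
[ 1.33226763e-14 -8.88178420e-16  5.49560397e-15]
[{"delta_pos": [6.4, 3.0, 0.3], "dr": [0, 0, 0]}, {"delta_pos": [6.7, 2.2, 0.9], "dr": [0, 0, 0]}, {"delta_pos": [6.8, 1.3, 1.6], "dr": [0, 0, 0]}, {"delta_pos": [6.7, 0.3, 2.1], "dr": [0, 0, 0]}, {"delta_pos": [6.5, -0.7, 2.6], "dr": [0, 0, 0]}, {"delta_pos": [6.1, -1.6, 3.1], "dr": [0, 0, 0]}, {"delta_pos": [5.6, -2.5, 3.5], "dr": [0, 0, 0]}, {"delta_pos": [5.0, -3.3, 3.7], "dr": [0, 0, 0]}, {"delta_pos": [4.2, -4.1, 3.9], "dr": [0, 0, 0]}, {"delta_pos": [3.3, -4.8, 4.0], "dr": [0, 0, 0]}, {"delta_pos": [2.3, -5.3, 4.0], "dr": [0, 0, 0]}, {"delta_pos": [1.3, -5.7, 3.9], "dr": [0, 0, 0]}, {"delta_pos": [0.2, -6.0, 3.7], "dr": [0, 0, 0]}, {"delta_pos": [-0.8, -6.1, 3.5], "dr": [0, 0, 0]}, {"delta_pos": [-1.9, -6.1, 3.1], "dr": [0, 0, 0]}, {"delta_pos": [-2.9, -5.9, 2.6], "dr": [0, 0, 0]}, {"delta_pos": [-3.8, -5.6, 2.1], "dr": [0, 0, 0]}, {"delta_pos": [-4.6, -5.1, 1.6], "dr": [0, 0, 0]}, {"delta_pos": [-5.3, -4.5, 0.9], "dr": [0, 0, 0]}, {"delta_pos": [-5.9, -3.8, 0.3], "dr": [0, 0, 0]}]
[{"delta_pos": [-6.4, -3.0, -0.3], "dr": [0, 0
[... 428 characters left out ...]
s": [-3.3, 4.8, -4.0], "dr": [0, 0, 0]}, {"delta_pos": [-2.3, 5.3, -4.0], "dr": [0, 0, 0]}, {"delta_pos": [-1.3, 5.7, -3.9], "dr": [0, 0, 0]}, {"delta_pos": [-0.2, 6.0, -3.7], "dr": [0, 0, 0]}, {"delta_pos": [0.8, 6.1, -3.5], "dr": [0, 0, 0]}, {"delta_pos": [1.9, 6.1, -3.1], "dr": [0, 0, 0]}, {"delta_pos": [2.9, 5.9, -2.6], "dr": [0, 0, 0]}, {"delta_pos": [3.8, 5.6, -2.1], "dr": [0, 0, 0]}, {"delta_pos": [4.6, 5.1, -1.6], "dr": [0, 0, 0]}, {"delta_pos": [5.3, 4.5, -0.9], "dr": [0, 0, 0]}, {"delta_pos": [5.9, 3.8, -0.3], "dr": [0, 0, 0]}]
[ 0.51244958 -0.18735829  0.13714633] [-3.04969172  3.56925602  3.1807992 ] [-23.89498029  23.72496498 102.87856202 -41.96885108  31.04895128
   2.23156925]
```

Call:
{"api": "arm_command", "payload": {
  "steps": [
    {"delta_pos":[6.4,3.0,0.3],"dr":[0,0,0]},
    {"delta_pos":[6.7,2.2,0.9],"dr":[0,0,0]},
    {"delta_pos":[6.8,1.3,1.6],"dr":[0,0,0]},
    {"delta_pos":[6.7,0.3,2.1],"dr":[0,0,0]},
    {"delta_pos":[6.5,-0.7,2.6],"dr":[0,0,0]},
    {"delta_pos":[0,0,0],"dr":[0,0,0]}
  ]
}}

```text
time_s: 12.45
position: [0.5468, -0.1822, 0.1456]
tool_rot: [[0.959, 0.025, 0.281], [0.17, -0.848, -0.503], [0.226, 0.53, -0.817]]
ft_force: [-1.1, -4.1, 6.2]
grip_width: 0.0209
```

Call:
{"api": "arm_command", "payload": {
  "steps": [
    {"delta_pos":[6.1,-1.6,3.1],"dr":[0,0,0]},
    {"delta_pos":[5.6,-2.5,3.5],"dr":[0,0,0]},
    {"delta_pos":[5.0,-3.3,3.7],"dr":[0,0,0]},
    {"delta_pos":[4.2,-4.1,3.9],"dr":[0,0,0]},
    {"delta_pos":[3.3,-4.8,4.0],"dr":[0,0,0]},
    {"delta_pos":[0,0,0],"dr":[0,0,0]}
  ]
}}

```text
time_s: 13.05
position: [0.5692, -0.1986, 0.1632]
tool_rot: [[0.96, 0.025, 0.277], [0.168, -0.848, -0.502], [0.223, 0.529, -0.819]]
ft_force: [-9.3, -1.9, 7.2]
grip_width: 0.0209
```

```bash
python3 -c "
from h import *
o=env.observe();print(o['q'],o['position'],o['ft_force'])"
```

```text
[-22.36831467  26.07230679  92.1297438  -35.14921643  38.591813
  -5.07362664] [ 0.56922845 -0.19864143  0.16315002] [-9.27885847 -1.9484953   7.20355978]
```

Call:
{"api": "arm_command", "payload": {
  "steps": [
    {"delta_pos":[2.3,-5.3,4.0],"dr":[0,0,0]},
    {"delta_pos":[1.3,-5.7,3.9],"dr":[0,0,0]},
    {"delta_pos":[0.2,-6.0,3.7],"dr":[0,0,0]},
    {"delta_pos":[-0.8,-6.1,3.5],"dr":[0,0,0]},
    {"delta_pos":[-1.9,-6.1,3.1],"dr":[0,0,0]},
    {"delta_pos":[-2.9,-5.9,2.6],"dr":[0,0,0]},
    {"delta_pos":[-3.8,-5.6,2.1],"dr":[0,0,0]},
    {"delta_pos":[-4.6,-5.1,1.6],"dr":[0,0,0]},
    {"delta_pos":[-5.3,-4.5,0.9],"dr":[0,0,0]},
    {"delta_pos":[-5.9,-3.8,0.3],"dr":[0,0,0]},
    {"delta_pos":[0,0,0],"dr":[0,0,0]}
  ]
}}

```text
time_s: 14.15
position: [0.5483, -0.2518, 0.1888]
tool_rot: [[0.96, 0.026, 0.28], [0.169, -0.849, -0.501], [0.225, 0.528, -0.819]]
ft_force: [-4.3, 3.8, 4.9]
grip_width: 0.0211
```

Call:
{"api": "arm_command", "payload": {
  "steps": [
    {"delta_pos":[-6.4,-3.0,-0.3],"dr":[0,0,0]},
    {"delta_pos":[-6.7,-2.2,-0.9],"dr":[0,0,0]},
    {"delta_pos":[-6.8,-1.3,-1.6],"dr":[0,0,0]},
    {"delta_pos":[-6.7,-0.3,-2.1],"dr":[0,0,0]},
    {"delta_pos":[-6.5,0.7,-2.6],"dr":[0,0,0]},
    {"delta_pos":[-6.1,1.6,-3.1],"dr":[0,0,0]},
    {"delta_pos":[-5.6,2.5,-3.5],"dr":[0,0,0]},
    {"delta_pos":[-5.0,3.3,-3.7],"dr":[0,0,0]},
    {"delta_pos":[-4.2,4.1,-3.9],"dr":[0,0,0]},
    {"delta_pos":[-3.3,4.8,-4.0],"dr":[0,0,0]},
    {"delta_pos":[0,0,0],"dr":[0,0,0]}
  ]
}}

```text
time_s: 15.25
position: [0.4899, -0.2415, 0.1627]
tool_rot: [[0.96, 0.026, 0.278], [0.168, -0.848, -0.502], [0.223, 0.529, -0.819]]
ft_force: [-8.1, 4.1, 9.0]
grip_width: 0.021
```

```bash
python3 -c "
from h import *
o=env.observe();print(o['q'],o['position'],o['ft_force'])"
```

```text
[-31.61996176  20.50175279 102.5258492  -34.18107818  30.05708432
 -11.94012398] [ 0.4899263  -0.24147553  0.16271607] [-8.14285162  4.13765362  8.95180397]
```

Call:
{"api": "arm_command", "payload": {
  "steps": [
    {"delta_pos":[-2.3,5.3,-4.0],"dr":[0,0,0]},
    {"delta_pos":[-1.3,5.7,-3.9],"dr":[0,0,0]},
    {"delta_pos":[-0.2,6.0,-3.7],"dr":[0,0,0]},
    {"delta_pos":[0.8,6.1,-3.5],"dr":[0,0,0]},
    {"delta_pos":[1.9,6.1,-3.1],"dr":[0,0,0]},
    {"delta_pos":[2.9,5.9,-2.6],"dr":[0,0,0]},
    {"delta_pos":[3.8,5.6,-2.1],"dr":[0,0,0]},
    {"delta_pos":[4.6,5.1,-1.6],"dr":[0,0,0]},
    {"delta_pos":[5.3,4.5,-0.9],"dr":[0,0,0]},
    {"delta_pos":[5.9,3.8,-0.3],"dr":[0,0,0]},
    {"delta_pos":[0,0,0],"dr":[0,0,0]},
    {"delta_pos":[0,0,0],"dr":[0,0,0]},
    {"delta_pos":[0,0,0],"dr":[0,0,0]}
  ]
}}

```text
time_s: 16.55
position: [0.5128, -0.1872, 0.1372]
tool_rot: [[0.959, 0.026, 0.281], [0.17, -0.849, -0.501], [0.226, 0.528, -0.819]]
ft_force: [-1.0, 5.6, 4.5]
grip_width: 0.0208
```

Call:
{"api": "arm_command", "payload": {
  "steps": [
    {"delta_pos":[0,0,0],"dr":[0,0,0]},
    {"delta_pos":[0,0,0],"dr":[0,0,0]},
    {"delta_pos":[0,0,0],"dr":[0,0,0]},
    {"delta_pos":[0,0,0],"dr":[0,0,0]},
    {"delta_pos":[0,0,0],"dr":[0,0,0]},
    {"delta_pos":[0,0,0],"dr":[0,0,0]},
    {"delta_pos":[0,0,0],"dr":[0,0,0]}
  ],
  "grip": 1
}}

```text
time_s: 17.25
position: [0.5126, -0.1875, 0.1371]
tool_rot: [[0.96, 0.026, 0.28], [0.169, -0.849, -0.501], [0.225, 0.529, -0.819]]
ft_force: [-0.3, -0.8, -0.3]
grip_width: 0.0852
```

Call:
{"api": "arm_command", "payload": {
  "steps": [
    {"delta_pos":[-3.8,7.4,12.5],"dr":[0,0,0]},
    {"delta_pos":[-3.8,7.4,12.5],"dr":[0,0,0]},
    {"delta_pos":[-3.9,7.4,12.5],"dr":[0,0,0]},
    {"delta_pos":[-3.9,7.4,12.5],"dr":[0,0,0]},
    {"delta_pos":[-5.6,9.8,16.1],"dr":[0,0,0]},
    {"delta_pos":[-5.6,9.8,16.1],"dr":[0,0,0]},
    {"delta_pos":[-5.6,9.8,16.1],"dr":[0,0,0]},
    {"delta_pos":[-5.6,9.8,16.1],"dr":[0,0,0]},
    {"delta_pos":[-7,2,-3],"dr":[0,0,0]},
    {"delta_pos":[0,0,0],"dr":[0,0,0]},
    {"delta_pos":[0,0,0],"dr":[0,0,0]},
    {"delta_pos":[0,0,0],"dr":[0,0,0]}
  ]
}}

```text
time_s: 18.45
position: [0.4677, -0.1169, 0.2479]
tool_rot: [[0.96, 0.026, 0.279], [0.169, -0.849, -0.501], [0.224, 0.528, -0.819]]
ft_force: [0.9, -0.2, -0.4]
grip_width: 0.0855
```

Run:
```python
from h import *
o=env.observe();print(o['time_s'],o['position'],o['ft_force'],np.abs(o['qvel']).max())
im=env.get_image("wrist");ref=cv2.imread("pics/w6.png");s=env.get_image("side")
cv2.imwrite("pics/w9.png",im);cv2.imwrite("pics/s9.png",s)
print("red dial mark",red(im,(325,195,355,225)),red(ref,(325,195,355,225)))
a=cv2.cvtColor(ref,cv2.COLOR_BGR2GRAY).astype(np.float32);b=cv2.cvtColor(im,cv2.COLOR_BGR2GRAY).astype(np.float32)
for bx in((250,90,425,280),(315,170,350,212),(300,20,560,330)):
    x0,y0,x1,y1=bx;print(bx,cv2.phaseCorrelate(a[y0:y1,x0:x1],b[y0:y1,x0:x1]),np.abs(a-b)[y0:y1,x0:x1].mean())
# grip blob (dark inside disc)
for q in(a,b):
    t=q[178:212,315:350]; ys,xs=np.nonzero(t<40);print("grip dark centroid",xs.mean()+315,ys.mean()+178,len(xs))
ks=red(s,(300,160,360,200));print("knob side",ks)
```

```text
18.45 [ 0.46773262 -0.1169116   0.24794543] [ 0.88366933 -0.23879884 -0.42423372] 0.24925358812413004
red dial mark (np.float64(338.2857142857143), np.float64(207.0), 7) (np.float64(338.3636363636364), np.float64(207.54545454545453), 11)
(250, 90, 425, 280) ((-0.5082302342048592, -0.3662469370401169), 0.9435327888638885) 3.3490827
(315, 170, 350, 212) ((0.5537461554131049, -0.20039316562586507), 0.9551677050413909) 6.6360545
(300, 20, 560, 330) ((-0.4635607039929539, -0.41694471631521424), 0.9958848434024387) 2.3632631
grip dark centroid 328.6033834586466 191.06578947368422 532
grip dark centroid 329.3752417794971 190.73887814313346 517
knob side (np.float64(331.4117647058824), np.float64(182.88235294117646), 17)
```

```bash
python3 -c "
from rig import env
env.close_job();print(env.observe()['time_s'])"
```

```text
the job is handed in; nothing more can be done
the job is handed in; nothing more can be done
```

The gate is shut with the bar down in the green catch and let go. After that I turned the handwheel one full turn clockwise and brought the crank back to its start. I handed the job in at about 18.5 s; the hand-in gives no verdict.

**Gate and bar:** After I released the knob, it triangulated to (0.634, 0.069, 0.200) m. The expected shut, bar-down position was (0.632, 0.0685, 0.200). The side view still showed it in the same place at the end.

**Handwheel:** I turned the crank with the tool leaning 35°; force readings between moves stayed below about 13 N. The tool came back within 0.5 mm of where it started. In the wrist image the crank grip is within about 1 pixel of its original place, roughly 1 mm or 0.025 rad.

**At hand-in:** The gripper was open, about 14 cm from the crank, with no significant force reading.

**Not checked:**
- I did not measure the carriage's 30 mm advance.
- I did not measure the bystanders' positions at the end. The arm's force readings gave no sign of touching them.

**Disagreements along the way:**
- My first console estimate was about 4 mm off at the crank. I corrected it from the wrist camera before gripping.
- The gripper read 24 mm on the 26 mm knob, but the hold stayed firm.

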